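# Slide a loaded stock tray home under a low shelf

## Task

Slide the tray of hose caps that stands out on the bench into the free bay under the low steel shelf, flat on the bench and square between the bay's rails, with its caps standing and nothing touching the shelf. Then push it gently home: feel for the damped spring buffer at the back of the bay (its depth is not known), press it in by about 7 mm for half a second, and let go so that the tray stays resting against the buffer. Leave everything else where it is.

Things in the scene. Friction and masses are not known exactly. Their poses are not given: they have to be found in the camera images.
- tray_grip (a point): grip point on the handle of the tray to be put away. The handle is a black bar 80 mm long (x), 22 mm wide (y), 20 mm high, straight out of the middle of the tray's front wall (to -x). The point is mid-width and mid-height, 24 mm above the tray's underside, 55 mm before the front wall, 25 mm from the bar's free end. x points from handle to tray, z up
- tray: the same tray, out on the bench: open steel tray 120 mm (x) by 140 mm (y), walls 34 mm high, 4 mm thick, floor 4 mm, 0.3 to 0.6 kg, three caps in it. Origin: centre of its underside; outer face of its back at x = +60 mm, of its front at x = -60 mm, grip point at x = -115 mm. Sliding it takes some 2 to 7 N, more if the hand bears down
- cap1: blue hose end cap with a steel band (plain cylinder, closed top, 40 mm across, 50 mm tall) standing loose in the tray; origin: centre of its underside
- cap2: blue hose end cap with a steel band (plain cylinder, closed top, 40 mm across, 50 mm tall) standing loose in the tray; origin: centre of its underside
- cap3: blue hose end cap with a steel band (plain cylinder, closed top, 40 mm across, 50 mm tall) standing loose in the tray; origin: centre of its underside
- rails: the free bay: two fixed aluminium rails on the bench, 16 mm high, 148 mm apart inside, from 20 mm before the shelf's front edge to 170 mm behind it, with flared lead-ins reaching to 50 mm before it. Origin: on the bench on the bay's middle line, under the shelf's front edge; x points in under the shelf, z up. Of two places 220 mm apart it is the one without a tray
- stop: fixed end stop of the free bay, origin and axes as the rails. Carries a black damped spring buffer, 70 mm wide, 7 to 29 mm above the bench, met by the tray's back; its face is at x = 85 to 125 mm, hidden, unmeasured. It yields 0.83 mm per N and bottoms after 12 mm (14 N); 7 mm is 8 N, on top of the tray's sliding friction; over 20 N harms it. Once let go, friction holds the tray against it
- rack: the low grey steel shelf: a fixed deck 240 mm deep (x) by 520 mm wide (y) and 12 mm thick, underside 66 mm and top 78 mm above the bench, on red legs at its two ends; cartons stand on its rear. Caps in the tray reach 54 mm, so only 12 mm are free above them. Origin: on the bench under the middle of the deck's front edge, x in under the deck
- other_tray: bystander: tray of the same kind, full, already put away in the other place under the shelf; its handle points out too. Origin: on the bench on its middle line, under the deck's front edge (its box reaches from 15 mm before to 105 mm behind this point, its handle to 95 mm before it)
- tape: bystander: roll of packing tape, 100 mm across, 48 mm high, lying flat; origin: centre of its underside
- loose1: bystander: hose end cap 40 mm across, 50 mm tall, on the bench; origin: centre of its underside
- loose2: bystander: hose end cap 60 mm across, 60 mm tall, on the bench; origin: centre of its underside
- driver: bystander: screwdriver lying on the bench

How it is judged:
By the outcome, as a careful person would: the job done as asked, in the order asked, and still so for the second after the job is handed in, with the robot touching nothing.
It also fails if it takes over 67 s, if anything falls off the work surface, if the arm or the gripper's body presses on something with over 40 N, if the wrist force passes 120 N, or if a joint passes its speed limit or range.

## Robot

A 6-joint arm with a two-finger parallel gripper is mounted at the origin on the work surface. World frame = base frame: x ahead of the robot, y to its left, z up, the work surface at z = 0. Lengths are in m, angles in rad, forces in N, time in s.
With the tool pointing down it reaches from about 0.3 to 0.875 m from the base axis. Payload 6.4 kg.
Tool frame: the origin (TCP) lies midway between the tips of the shut fingers; the grasp point (between the pads) lies 19 mm behind it; z points along the fingers, y is the line along which they close (so a half turn about z gives the same grasp; the last joint's range is limited). The gripper opens to 85 mm and grips with 20 to 120 N. Pads are 22 mm wide; open, the fingers measure 114 mm over their backs; the gripper's body (76 mm by 85 mm) begins 54 mm behind the grasp point. The pads swing forward as they close: fully open they stand 13 mm farther back than shut.
Start: joints at [1.114, 0.181, 1.607, -0, 1.354, -0.206], TCP at [0.143, 0.557, 0.231] pointing down, gripper open.
Joint ranges: [-2.99, 2.99], [-0.89, 2.07], [0.3, 2.58], [-1.14, 4.28], [0, 2.63], [-3.12, 3.12]. Speed limits (rad/s): [2.57, 2.57, 3.01, 3.14, 3.14, 3.14].

## Interface

Orientations are given as a unit quaternion [w, x, y, z].
In Python, from bench import status, camera, ctrl gives the robot as it stands. The module is installed in compiled form; this text tells all that it offers.
- The arm moves only by the shell command python3 -m handwheel 'ROWS'. ROWS is JSON, a list that holds one entry, the list of rows, each a list of 7 numbers: the opening, from -1 (shut) to 1 (fully open), then the shift along the tool's x, y, z in cm, then the turn, a rotation vector about the tool's x, y, z in degrees. A call has 1 to 10 rows; each row is the pose to reach, as a shift and turn from the pose commanded when the call began, along the tool's axes at that moment; what a row does not reach only later rows make up. A row lasts 1/8 s, in which the tool goes at most 62.5 mm and 10.7 degrees, less where a joint would pass 70% of its speed; a pose out of reach is approached as far as the arm can. A call with a gripper value outside its range is refused whole. The fingers move at their own pace and stop on an object; the grip force is fixed at half the most. Time passes only in rows, so rows that repeat a pose let the fingers close. It gives the time, the measured TCP pose, the force, the opening and the grip force at its end, in the units of the state.
- status.get_obs(): the state, without advancing time (a new reading comes with each control period).
- camera(name): name is "scene" or "top"; returns a dict with "frame" (420x560x3 uint8, blue, green, red), "depth" (420x560 float32, m along the optical axis (not along the pixel's ray), 0 where there is no reading), "fx", "fy", "cx", "cy" (pixels), "extrinsics" (4x4, takes a point from camera to world coordinates). Camera axes: x right, y down, z forward; pixel columns grow to the right and rows downward; lengths in m; the calibration is good to about 2 mm. A picture is of the moment at which its call begins.
- ctrl.hand_in(): hands the job in; it is judged then, once.
The state is a dict: "time_s": time; "q": joint angles; "dq": joint speeds; "joint_efforts": joint torques, N m; "eef_pos": TCP position; "eef_rot": TCP orientation; "wrist_force": force on the tool from outside, world axes, zero at the start; "torque": the same for the moment, N m; "opening": opening from 0.0 (shut) to 1.0 (fully open); "grasp_force": force on a finger pad.
Only numpy, scipy, OpenCV 4.12 (cv2) and the standard library are available. Lean on these libraries where they do the work, as an engineer would, in place of code of your own. Each camera call takes 0.05 s, during which the arm holds its last target. There are 200 camera calls.

## Working session

There is one attempt and no reset: what is moved stays moved. The work goes in short steps, Python scripts to look and compute and a shell command to move; the robot and the scene stay as the last step left them, time stands still between calls to the robot, and variables do not carry over. Pictures are saved under pics/ and viewed, at most 10 in all, crops included, and the job is handed in when it is done.

```bash
mkdir -p pics
cat > h.py <<'E'
import numpy as np, cv2
from bench import status, camera, ctrl
def pts(c):
    d=c["depth"]; v,u=np.mgrid[:d.shape[0],:d.shape[1]]
    P=np.stack([(u-c["cx"])/c["fx"]*d,(v-c["cy"])/c["fy"]*d,d,np.ones_like(d)],-1)
    W=(P@np.array(c["extrinsics"]).T)[...,:3]; W[d==0]=np.nan
    return W
E
python3 - <<'E'
from h import *
o=status.get_obs(); print(o)
for n in("scene","top"):
    c=camera(n); cv2.imwrite(f"pics/{n}0.png",c["frame"]); np.save(f"{n}0.npy",pts(c)); print(n,np.round(c["extrinsics"],3).tolist(),c["fx"])
E
```

```text
{'time_s': 0.0, 'q': array([ 1.11373830e+00,  1.81563097e-01,  1.60802817e+00,  2.73319415e-05,
        1.35377374e+00, -2.06285281e-01]), 'dq': array([-3.30739273e-04, -2.23311162e-03,  1.59198186e-04, -9.70193031e-05,
       -1.40826655e-03,  1.09073511e-03]), 'joint_efforts': array([ 1.98846792e-03, -4.44868541e+01, -3.51340520e+01,  7.35893445e-05,
        9.06465197e-03,  1.42925518e-05]), 'eef_pos': array([0.14240412, 0.5565147 , 0.230362  ]), 'eef_rot': array([-3.01175226e-04,  1.25060963e-01,  9.92148663e-01, -8.33532411e-04]), 'wrist_force': array([-0.35290392, -0.58199171, -0.07608021]), 'torque': array([-0.00479283,  0.00435866, -0.01282228]), 'grasp_force': 0.0, 'opening': 1.0027808924123514}
scene [[-0.519, 0.599, -0.61, 1.477], [0.855, 0.377, -0.357, 0.54], [0.016, -0.706, -0.708, 1.135], [0.0, 0.0, 0.0, 1.0]] 544.8025759409625
top [[-0.004, -0.994, 0.107, 0.457], [-1.0, 0.004, -0.007, -0.013], [0.006, -0.107, -0.994, 1.025], [0.0, 0.0, 0.0, 1.0]] 453.04647707613583
```

View pics/scene0.png

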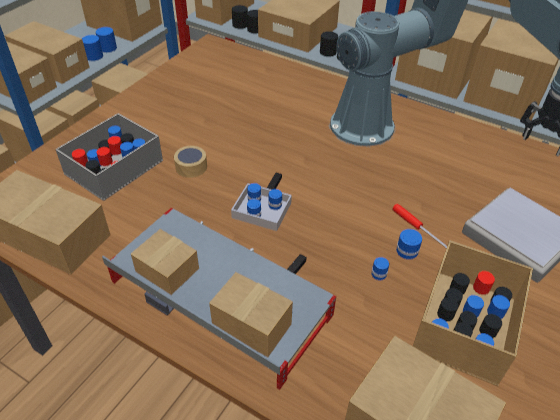

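View pics/top0.png

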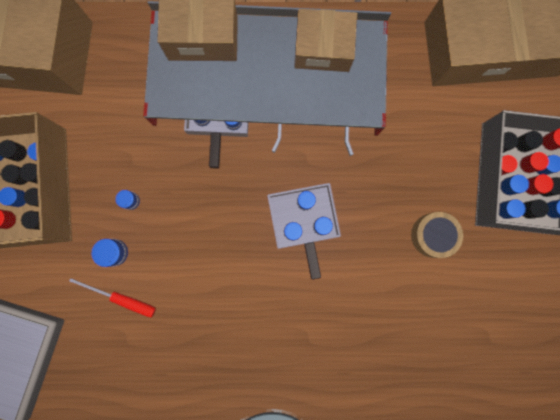

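The top view shows the tray at about (304,216) with its handle towards (313,260). The free bay's lead-ins are at (279,138) and (349,140), and the shelf's front edge runs from (150,122) to (384,130).

Run:
```python
from h import *
W=np.load("top0.npy"); f=cv2.imread("pics/top0.png").astype(int)
X,Y,Z=W[...,0],W[...,1],W[...,2]
def rect(m,name):
    P=W[m][:,:2].astype(np.float32); r=cv2.minAreaRect(P*1000); print(name,len(P),r,np.median(W[m][:,2])); return P
v,u=np.mgrid[:420,:560]
box=lambda a,b,c,d:(u>=a)&(u<b)&(v>=c)&(v<d)
# deck
m=box(140,395,60,135)&(abs(Z-.078)<.006); P=rect(m,"deck")
# front edge: per column lowest row
e=[]
for c in range(160,380,4):
    r=np.where(m[:,c])[0]
    if len(r): e.append(W[r.max(),c,:2])
e=np.array(e); a=np.polyfit(e[:,1],e[:,0],1); a=np.polyfit(*e[abs(e[:,0]-np.polyval(a,e[:,1]))<.003][:,::-1].T,1)
print("front edge x=%.4f*y+%.4f"%tuple(a),"deg",np.degrees(np.arctan(a[0])), e[:,1].min(),e[:,1].max())
blue=(f[...,0]-f[...,2]>70)
t=box(262,346,178,252)&(Z>.008)&~blue&(Z<.045); rect(t,"tray")
h=box(300,325,240,285)&(f.max(-1)<75)&(Z>.012)&(Z<.05); P=rect(h,"handle")
h=box(205,225,130,172)&(f.max(-1)<75)&(Z>.012)&(Z<.05); rect(h,"otherhandle")
for n,b in(("railR",box(340,358,125,158)),("railL",box(270,285,122,155))):
    m=b&(Z>.008)&(Z<.03); 
    for r in range(122,158,3):
        k=m[r]
        if k.any(): print(n,r,np.round(W[r][k][:,:3].mean(0),4),k.sum())
```

```text
deck 14488 ((802.7793579101562, 10.312759399414062), (521.2610473632812, 150.2178955078125), 87.74127960205078) 0.07785386329476446
front edge x=0.0473*y+0.7297 deg 2.710626820008598 -0.2280037222433731 0.23613108441702088
tray 781 ((521.6558837890625, -73.987060546875), (141.93943786621094, 140.4308624267578), 10.720385551452637) 0.03288332467659172
handle 3 ((434.31048583984375, -80.84288024902344), (22.055644989013672, 0.2244429588317871), 11.434026718139648) 0.03302707263367044
otherhandle 282 ((680.1134033203125, 124.29186248779297), (19.68366241455078, 80.1437759399414), 88.18814849853516) 0.033507365874587525
railR 128 [ 0.7328 -0.1726  0.0139] 3
railR 131 [ 0.7259 -0.1725  0.0136] 3
railR 134 [ 0.7188 -0.1723  0.0136] 3
railR 137 [ 0.7117 -0.1721  0.014 ] 3
railR 140 [ 0.7046 -0.1719  0.0148] 3
railR 143 [ 0.698  -0.1732  0.0131] 4
railR 146 [ 0.6904 -0.176   0.0159] 3
railR 149 [ 0.6836 -0.1782  0.0152] 3
railR 152 [ 0.6766 -0.1815  0.0154] 4
railL 125 [ 0.7393 -0.0194  0.0172] 3
railL 128 [ 0.7327 -0.0194  0.0157] 3
railL 131 [ 0.7254 -0.0193  0.0167] 3
railL 134 [ 0.7188 -0.0193  0.0155] 3
railL 137 [ 0.7119 -0.0193  0.0151] 3
railL 140 [ 0.7048 -0.017   0.0156] 3
railL 143 [ 0.6976 -0.0124  0.0167] 3
railL 146 [ 0.6907 -0.0101  0.0164] 3
railL 149 [ 0.6839 -0.0067  0.0162] 4
```

Run:
```python
from h import *
from scipy.spatial.transform import Rotation as R
W=np.load("top0.npy"); f=cv2.imread("pics/top0.png").astype(int); Z=W[...,2]
v,u=np.mgrid[:420,:560]
h=(u>300)&(u<325)&(v>246)&(v<285)&(Z>.025)&(Z<.05)
P=W[h]; r=cv2.minAreaRect((P[:,:2]*1000).astype(np.float32)); print(h.sum(),r,np.median(P[:,2]))
c,s,V=np.linalg.svd(P[:,:2]-P[:,:2].mean(0)); d=V[0]*np.sign(V[0,0]); print("yaw",np.degrees(np.arctan2(d[1],d[0])),P[:,:2].mean(0))
t=(P[:,:2]-P[:,:2].mean(0))@d; end=P[:,:2].mean(0)+d*t.min(); print("end",end,"span",np.ptp(t))
# tray rim rows excluding handle
m=(u>262)&(u<346)&(v>178)&(v<252)&(Z>.029)&(Z<.037)
n=np.array([-d[1],d[0]]);Q=W[m][:,:2]-P[:,:2].mean(0)
print("tray x",np.percentile(Q@d,[1,99]),"y",np.percentile(Q@n,[1,99]))
o=status.get_obs(); q=o["eef_rot"]; A=R.from_quat(q[[1,2,3,0]]).as_matrix()
g=end+d*.018; print("grip",g); T=np.array([*g,.110])
print("shift cm",A.T@(T-o["eef_pos"])*100, A.round(3).tolist())
```

```text
330 ((429.4989318847656, -91.0338363647461), (70.69171905517578, 21.914081573486328), 10.569548606872559) 0.03375410710012344
yaw 11.389434636171968 [ 0.42906188 -0.09077449]
end [ 0.39489891 -0.0976564 ] span 0.07071127026819109
tray x [0.02512215 0.16482679] y [-0.07188832  0.06821058]
grip [ 0.41254445 -0.09410182]
shift cm [-42.31491204 -56.31092108  12.12133074] [[-0.969, 0.248, -0.001], [0.248, 0.969, -0.001], [0.0, -0.002, -1.0]]
```

```bash
python3 -m handwheel '[[[1,-4,-5.5,0,0,0,-3],[1,-8,-11,0,0,0,-6],[1,-12,-16.5,0,0,0,-9],[1,-16,-22,0,0,0,-12],[1,-20,-27.5,0,0,0,-15],[1,-24,-33,0,0,0,-18],[1,-28,-38.5,0,0,0,-21],[1,-32,-43.5,0,0,0,-24],[1,-36,-48.5,2,0,0,-25.2],[1,-39,-52.5,4,0,0,-25.2]]]'
python3 - <<'E'
from h import *
from scipy.spatial.transform import Rotation as R
o=status.get_obs(); q=o["eef_rot"]; A=R.from_quat(q[[1,2,3,0]]).as_matrix()
print(o["eef_pos"],A.round(3).tolist(),A.T@(np.array([.4125,-.0945,.008])-o["eef_pos"])*100, "yaw",np.degrees(np.arctan2(A[1,1],A[0,1])))
E
```

```text
time_s: 1.35
eef_pos: [0.3782, -0.0205, 0.2016]
eef_rot: [0.001, -0.094, 0.996, -0.0]
wrist_force: [1.4, 0.6, -0.5]
opening: 1.004
grasp_force: 0.0
[ 0.37816777 -0.02046833  0.201616  ] [[-0.982, -0.187, 0.003], [-0.187, 0.982, -0.001], [-0.002, -0.001, -1.0]] [-1.94055035 -7.89241814 19.37548544] yaw 100.78758797017343
```

```bash
python3 -m handwheel '[[[1,-1.4,-4.9,0,0,0,0],[1,-1.4,-4.9,3,0,0,0],[1,-1.4,-4.9,7,0,0,0],[1,-1.4,-4.9,10,0,0,0],[1,-1.4,-4.9,11,0,0,0],[1,-1.4,-4.9,11,0,0,0],[1,-1.4,-4.9,11,0,0,0]]]'
cat > m.py <<'E'
import sys
from h import *
from scipy.spatial.transform import Rotation as R
o=status.get_obs(); q=o["eef_rot"]; A=R.from_quat(q[[1,2,3,0]]).as_matrix()
T=np.array(eval(sys.argv[1])); print("t",o["time_s"],"pos",o["eef_pos"],"F",o["wrist_force"],"shift",(A.T@(T-o["eef_pos"])*100).round(2),"yaw",np.degrees(np.arctan2(A[1,1],A[0,1]))-90,"z",A[:,2],o["opening"],o["grasp_force"])
E
python3 m.py '[.4125,-.0945,.008]'; python3 -c "
from h import *
cv2.imwrite('pics/top1.png',cv2.resize(camera('top')['frame'][180:300,240:400],None,fx=4,fy=4))"
```

```text
time_s: 2.22
eef_pos: [0.4012, -0.064, 0.0925]
eef_rot: [0.001, -0.094, 0.996, -0.001]
wrist_force: [0.0, 0.1, -0.2]
opening: 1.001
grasp_force: 0.0
t 2.225 pos [ 0.40116629 -0.06395714  0.09248446] F [ 0.00351975  0.11753792 -0.1631732 ] shift [-0.52 -3.2   8.45] yaw 10.841597967586168 z [ 1.93061454e-03 -9.80679718e-04 -9.99997655e-01] 1.000650696179566 0.0
```

View pics/top1.png

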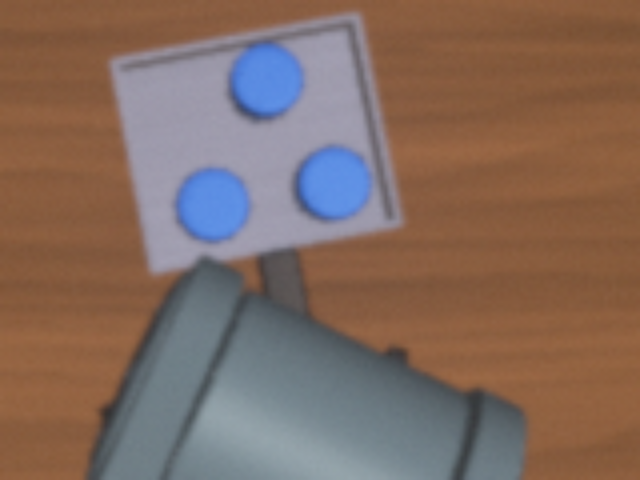

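The hand hangs over the handle, a few cm to its left. The bar is visible at about (285,285) in the crop and the caps are standing. I'll centre the hand and go down.

```bash
python3 -m handwheel '[[[1,-0.5,-1.6,0,0,0,0],[1,-0.5,-3.2,0,0,0,0],[1,-0.5,-3.2,2,0,0,0],[1,-0.5,-3.2,4,0,0,0],[1,-0.5,-3.2,6,0,0,0],[1,-0.5,-3.2,7.5,0,0,0],[1,-0.5,-3.2,8.4,0,0,0],[1,-0.5,-3.2,8.4,0,0,0],[1,-0.5,-3.2,8.4,0,0,0]]]'; python3 m.py '[.4125,-.0945,.008]'
```

```text
time_s: 3.4
eef_pos: [0.4116, -0.0943, 0.0078]
eef_rot: [0.0, -0.094, 0.996, -0.0]
wrist_force: [0.3, 0.5, -0.2]
opening: 0.997
grasp_force: 0.0
t 3.4 pos [ 0.41159629 -0.09434507  0.0077561 ] F [ 0.28661718  0.48053335 -0.15761429] shift [-0.09 -0.03 -0.02] yaw 10.83563150772764 z [ 7.46939868e-04 -4.43925402e-04 -9.99999623e-01] 0.9967458277860443 0.0
```

```bash
python3 -m handwheel '[[[0.6,0,0,0,0,0,0],[0.2,0,0,0,0,0,0],[-0.2,0,0,0,0,0,0],[-0.4,0,0,0,0,0,0],[-0.6,0,0,0,0,0,0],[-1,0,0,0,0,0,0],[-1,0,0,0,0,0,0],[-1,0,0,0,0,0,0],[-1,0,0,0,0,0,0],[-1,0,0,0,0,0,0]]]'; python3 m.py '[.4125,-.0945,.008]'
```

```text
time_s: 4.65
eef_pos: [0.4112, -0.0942, 0.0075]
eef_rot: [0.0, -0.094, 0.996, -0.0]
wrist_force: [-2.0, -0.9, 5.9]
opening: 0.246
grasp_force: 60.2
t 4.65 pos [ 0.41122286 -0.09416571  0.00747926] F [-1.95496342 -0.85032883  5.88541137] shift [-0.12 -0.06 -0.05] yaw 10.820968182094873 z [ 9.70236586e-05 -1.05927849e-04 -9.99999990e-01] 0.24620548376431786 60.242013931274414
```

```bash
python3 -m handwheel '[[[-1,0,0,-0.03,0,0,0],[-1,-0.2,0,-0.04,0,0,0.7],[-1,-0.6,-0.05,-0.04,0,0,2],[-1,-1.2,-0.1,-0.04,0,0,4],[-1,-1.9,-0.15,-0.04,0,0,6],[-1,-2.6,-0.2,-0.04,0,0,8],[-1,-3.3,-0.3,-0.04,0,0,10],[-1,-3.9,-0.4,-0.04,0,0,11.8],[-1,-4.3,-0.5,-0.04,0,0,12.7],[-1,-4.5,-0.55,-0.04,0,0,13]]]'; python3 m.py '[.4822,-.0865,.008]'
python3 -c "
from h import *
c=camera('top'); np.save('top2.npy',pts(c));cv2.imwrite('pics/top2.png',cv2.resize(c['frame'][90:290,220:400],None,fx=3,fy=3))"
```

```text
time_s: 5.9
eef_pos: [0.4551, -0.0902, 0.0075]
eef_rot: [-0.002, 0.019, 1.0, 0.001]
wrist_force: [-7.7, 1.4, 10.1]
opening: 0.246
grasp_force: 60.9
t 5.9 pos [ 0.45507361 -0.09023741  0.00747345] F [-7.68119638  1.4408905  10.08207007] shift [-2.7   0.48 -0.06] yaw -2.1449135176892895 z [-0.00340092  0.00124529 -0.99999344] 0.24552195412538352 60.85115432739258
```

View pics/top2.png

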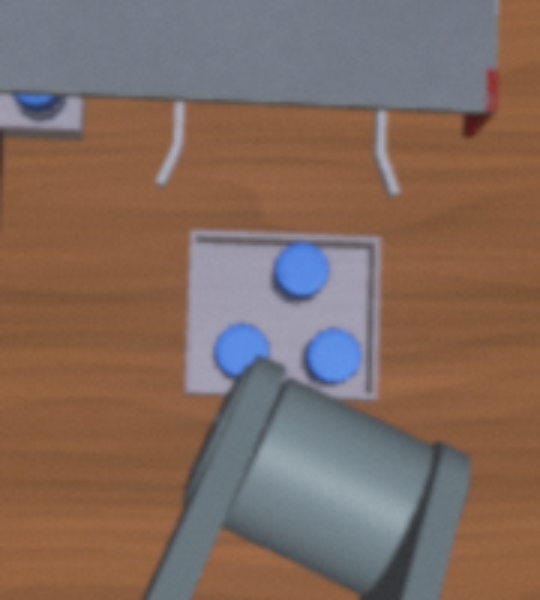

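The tray is now square in front of the bay: back wall at crop row 235, lead-in tips at row 185, caps standing. I'll measure its offset from the bay's middle line.

```bash
cat > tr.py <<'E'
from h import *
def tray(W,lo,hi):
    Z=W[...,2]; m=(Z>.029)&(Z<.038)&(W[...,0]>lo)&(W[...,0]<hi)&(W[...,1]>-.19)&(W[...,1]<0)
    m=cv2.morphologyEx(m.astype(np.uint8),cv2.MORPH_CLOSE,np.ones((3,3)))>0
    P=W[m&(Z>.02)&(Z<.045)]; r=cv2.minAreaRect((P[:,:2]*1000).astype(np.float32)); print(m.sum(),r)
    for s,(a,b) in {"back":(0,1)}.items(): pass
    out=[]
    for r in range(W.shape[0]):
        k=np.where(m[r])[0]
        if len(k) and 35<np.ptp(k)<75: out.append([np.nanmean(W[r,k,0]),W[r,k.min(),1],W[r,k.max(),1]])
    o=np.array(out); w=o[:,1]-o[:,2]; o=o[abs(w-np.median(w))<.004]
    mid=(o[:,1]+o[:,2])/2; p=np.polyfit(o[:,0],mid,1); print("mid yaw",np.degrees(np.arctan(p[0])),"y at meanx",o[:,0].mean(),mid.mean(),"width",np.median(w))
E
python3 - <<'E'
from tr import *
W=np.load("top2.npy"); tray(W,.50,.67)
Z=W[...,2];L=[];R=[]
for r in range(100,142):
    for l,(a,b) in((L,(-.03,-.012)),(R,(-.18,-.165))):
        k=(Z[r]>.011)&(Z[r]<.02)&(W[r,:,1]>a)&(W[r,:,1]<b)&(W[r,:,0]>.706)&(W[r,:,0]<.76)
        if k.any(): l.append(W[r,k,:2].mean(0))
for l in(L,R): l=np.array(l); print(len(l),l.mean(0),np.degrees(np.arctan(np.polyfit(l[:,0],l[:,1],1)[0])))
E
```

```text
455 ((578.4331665039062, -95.56451416015625), (140.317626953125, 120.20561218261719), 87.5531234741211)
mid yaw -1.8962901264112262 y at meanx 0.5776039565625397 -0.09544417489950585 width 0.13813285732243588
16 [ 0.72450281 -0.0190604 ] -2.6285758293280295
13 [ 0.72078998 -0.1725946 ] -4.3048357097601775
```

```bash
python3 -m handwheel '[[[-1,0,0,-0.05,0,0,0],[-1,-0.2,0.1,-0.08,0,0,0],[-1,-0.6,0.25,-0.08,0,0,0],[-1,-1.1,0.4,-0.08,0,0,0],[-1,-1.6,0.5,-0.08,0,0,0],[-1,-2.1,0.55,-0.08,0,0,0],[-1,-2.5,0.55,-0.08,0,0,0],[-1,-2.8,0.55,-0.08,0,0,0],[-1,-3,0.55,-0.08,0,0,0]]]'; python3 m.py '[.4822,-.0850,.008]'
python3 -c "
from tr import *
tray(pts(camera('top')),.5,.68)"
```

```text
time_s: 7.08
eef_pos: [0.4866, -0.0866, 0.0084]
eef_rot: [-0.0, 0.019, 1.0, 0.0]
wrist_force: [-1.6, -0.4, -3.6]
opening: 0.246
grasp_force: 59.1
t 7.075 pos [ 0.48664375 -0.08663792  0.00844173] F [-1.60480366 -0.36876307 -3.60461498] shift [0.45 0.15 0.04] yaw -2.166457080017267 z [-1.88150722e-04  5.34841368e-05 -9.99999981e-01] 0.2461046760333768 59.11472976207733
412 ((609.6215209960938, -92.31798553466797), (140.25076293945312, 120.64350891113281), 87.47737121582031)
mid yaw -2.5597421462479675 y at meanx 0.6087927602197915 -0.09217194976176836 width 0.13766178337101664
```

```bash
python3 -m handwheel '[[[-1,-0.1,0.05,0.02,0,0,0],[-1,-0.4,0.1,0.03,0,0,0],[-1,-0.9,0.1,0.03,0,0,0],[-1,-1.4,0.1,0.03,0,0,0],[-1,-1.9,0.1,0.03,0,0,0],[-1,-2.4,0.1,0.03,0,0,0],[-1,-2.9,0.1,0.03,0,0,0],[-1,-3.4,0.1,0.03,0,0,0],[-1,-3.8,0.1,0.03,0,0,0],[-1,-4,0.1,0.03,0,0,0]]]'; python3 m.py '[.4822,-.0850,.008]'
python3 -c "
from tr import *
c=camera('top');W=pts(c);np.save('top3.npy',W)
cv2.imwrite('pics/top3.png',cv2.resize(c['frame'][90:240,230:390],None,fx=4,fy=4))
try: tray(W,.5,.71)
except Exception as e: print(e)"
```

```text
time_s: 8.38
eef_pos: [0.5268, -0.0872, 0.0082]
eef_rot: [0.0, 0.019, 1.0, -0.0]
wrist_force: [-0.9, 0.7, -3.3]
opening: 0.241
grasp_force: 59.1
t 8.375 pos [ 0.52681537 -0.08721475  0.0081856 ] F [-0.90959181  0.66290713 -3.29882218] shift [4.47 0.05 0.02] yaw -2.1676098469957736 z [ 1.01405681e-05 -5.26804836e-05 -9.99999999e-01] 0.24054780175289556 59.14351165294647
363 ((650.6185302734375, -92.89328002929688), (142.53829956054688, 118.54297637939453), 89.08057403564453)
expected non-empty vector for x
```

View pics/top3.png

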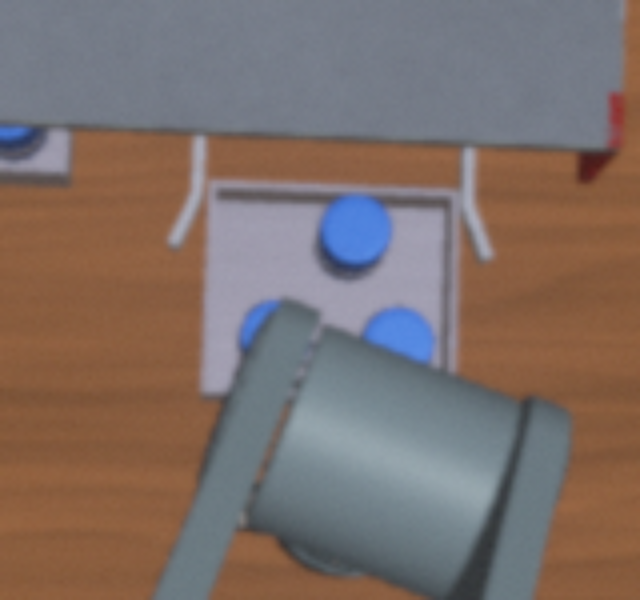

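The tray's back is in the straight part of the rails with a small gap on each side (crop columns 207 and 461), and the caps are standing. I'll lower the hand slightly so the tray lies flat, then advance.

```bash
python3 -m handwheel '[[[-1,0,0,0.04,0,0,0],[-1,-0.2,0,0.06,0,0,0],[-1,-0.6,0,0.06,0,0,0],[-1,-1.1,0,0.06,0,0,0],[-1,-1.6,0,0.06,0,0,0],[-1,-2.1,0,0.06,0,0,0],[-1,-2.6,0,0.06,0,0,0],[-1,-3.1,0,0.06,0,0,0],[-1,-3.6,0,0.06,0,0,0],[-1,-4,0,0.06,0,0,0]]]'; python3 m.py '[.6168,-.0915,.008]'
```

```text
time_s: 9.68
eef_pos: [0.5669, -0.0887, 0.0076]
eef_rot: [0.0, 0.019, 1.0, -0.0]
wrist_force: [-3.2, 0.2, -0.5]
opening: 0.244
grasp_force: 59.5
t 9.675 pos [ 0.56688186 -0.08872219  0.00764097] F [-3.15513924  0.23796586 -0.52296021] shift [-5.   -0.09 -0.04] yaw -2.1691198461549703 z [ 1.45334798e-05 -5.16498568e-05 -9.99999999e-01] 0.24375221241534253 59.469764828681946
```

```bash
python3 -m handwheel '[[[-1,-0.2,0,0,0,0,0],[-1,-0.6,0,0,0,0,0],[-1,-1.1,-0.02,0,0,0,0],[-1,-1.6,-0.02,0,0,0,0],[-1,-2.1,-0.03,0,0,0,0],[-1,-2.6,-0.03,0,0,0,0],[-1,-3.1,-0.04,0,0,0,0],[-1,-3.5,-0.04,0,0,0,0],[-1,-3.8,-0.04,0,0,0,0],[-1,-4,-0.04,0,0,0,0]]]'; python3 m.py '[.6168,-.0915,.008]'
python3 -c "
from h import *
c=camera('top');cv2.imwrite('pics/top4.png',cv2.resize(c['frame'][90:240,230:390],None,fx=4,fy=4))
c=camera('scene');cv2.imwrite('pics/sc4.png',cv2.resize(c['frame'][160:340,130:350],None,fx=3,fy=3))"
```

```text
time_s: 10.92
eef_pos: [0.6066, -0.0906, 0.0076]
eef_rot: [-0.0, 0.019, 1.0, -0.0]
wrist_force: [-3.3, 0.0, 2.2]
opening: 0.248
grasp_force: 59.6
t 10.925 pos [ 0.60662168 -0.09060505  0.00760937] F [-3.2601967   0.02493232  2.22322493] shift [-1.02 -0.05 -0.04] yaw -2.1659128618563415 z [-1.29339246e-04 -1.97020723e-05 -9.99999991e-01] 0.24756981408324127 59.63982403278351
```

View pics/top4.png

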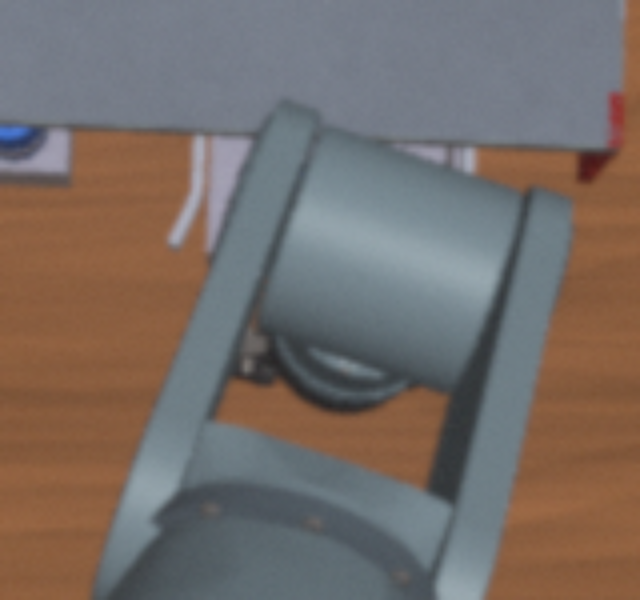

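The tray runs straight in, with no lateral force and 3.3 N of friction. Now I'll feel for the buffer.

```bash
python3 -m handwheel '[[[-1,-0.2,0,-0.02,0,0,0],[-1,-0.5,0,-0.02,0,0,0],[-1,-0.8,0,-0.02,0,0,0],[-1,-1.1,0,-0.02,0,0,0],[-1,-1.4,0,-0.02,0,0,0],[-1,-1.6,0,-0.02,0,0,0],[-1,-1.7,0,-0.02,0,0,0],[-1,-1.8,0,-0.02,0,0,0]]]'; python3 m.py '[.627,-.0915,.008]'
```

```text
time_s: 12.02
eef_pos: [0.6245, -0.0913, 0.0078]
eef_rot: [-0.0, 0.019, 1.0, 0.0]
wrist_force: [-2.9, 0.6, -1.5]
opening: 0.249
grasp_force: 59.3
t 12.025 pos [ 0.62447717 -0.09126945  0.00776109] F [-2.87019228  0.56661843 -1.45400907] shift [-0.25 -0.01 -0.02] yaw -2.17094850883511 z [-1.08936685e-04  1.24996247e-05 -9.99999994e-01] 0.2492263617435973 59.27469849586487
```

```bash
python3 -m handwheel '[[[-1,-0.1,0,0,0,0,0],[-1,-0.2,0,0,0,0,0],[-1,-0.3,0,0,0,0,0]]]'
```

```text
time_s: 12.4
eef_pos: [0.6275, -0.0914, 0.0078]
eef_rot: [0.0, 0.019, 1.0, -0.0]
wrist_force: [-2.4, 0.4, -3.5]
opening: 0.246
grasp_force: 59.3
```

```bash
python3 -m handwheel '[[[-1,-0.1,0,0,0,0,0],[-1,-0.2,0,0,0,0,0],[-1,-0.3,0,0,0,0,0]]]'
```

```text
time_s: 12.78
eef_pos: [0.6305, -0.0915, 0.0078]
eef_rot: [-0.0, 0.019, 1.0, 0.0]
wrist_force: [-2.1, -0.0, -1.7]
opening: 0.246
grasp_force: 59.3
```

```bash
python3 -m handwheel '[[[-1,-0.1,0,0.01,0,0,0],[-1,-0.2,0,0.01,0,0,0],[-1,-0.25,0,0.01,0,0,0]]]' | grep -E 'pos|force'
```

```text
eef_pos: [0.6331, -0.0916, 0.0077]
wrist_force: [-2.5, 0.7, -2.5]
grasp_force: 59.3
```

```bash
python3 -m handwheel '[[[-1,-0.1,0,0,0,0,0],[-1,-0.2,0,0,0,0,0],[-1,-0.25,0,0,0,0,0]]]'| grep -E 'pos|force'
```

```text
eef_pos: [0.6356, -0.0917, 0.0077]
wrist_force: [-1.8, -0.6, -2.3]
grasp_force: 59.3
```

```bash
python3 -m handwheel '[[[-1,-0.1,0,0.01,0,0,0],[-1,-0.2,0,0.01,0,0,0],[-1,-0.25,0,0.01,0,0,0]]]' | grep -E 'pos|force'
```

```text
eef_pos: [0.6381, -0.0918, 0.0077]
wrist_force: [-1.8, 0.3, -0.4]
grasp_force: 59.4
```

```bash
python3 -m handwheel '[[[-1,-0.1,0,0,0,0,0],[-1,-0.2,0,0,0,0,0],[-1,-0.25,0,0,0,0,0]]]'| grep -E 'pos|force'
```

```text
eef_pos: [0.6405, -0.0919, 0.0076]
wrist_force: [-3.0, -0.2, -1.3]
grasp_force: 59.5
```

```bash
python3 -m handwheel '[[[-1,-0.1,0,0,0,0,0],[-1,-0.2,0,0,0,0,0],[-1,-0.25,0,0,0,0,0]]]' | grep -E 'pos|force'
```

```text
eef_pos: [0.643, -0.092, 0.0077]
wrist_force: [-3.1, 0.2, 0.6]
grasp_force: 59.5
```

```bash
python3 -m handwheel '[[[-1,-0.1,0,0,0,0,0],[-1,-0.2,0,0,0,0,0],[-1,-0.25,0,0,0,0,0]]]'| grep -E 'pos|force'
```

```text
eef_pos: [0.6456, -0.0921, 0.0077]
wrist_force: [-3.7, 0.1, -0.2]
grasp_force: 59.6
```

```bash
python3 -m handwheel '[[[-1,-0.1,0,0,0,0,0],[-1,-0.2,0,0,0,0,0]]]' | grep -E 'pos|force'
```

```text
eef_pos: [0.6475, -0.0922, 0.0077]
wrist_force: [-3.3, -0.0, -0.1]
grasp_force: 59.6
```

```bash
python3 -m handwheel '[[[-1,-0.1,0,0,0,0,0],[-1,-0.2,0,0,0,0,0]]]'| grep -E 'pos|force'
```

```text
eef_pos: [0.6495, -0.0922, 0.0077]
wrist_force: [-4.2, 0.3, 0.8]
grasp_force: 59.6
```

```bash
python3 -m handwheel '[[[-1,-0.1,0,0,0,0,0],[-1,-0.2,0,0,0,0,0]]]' | grep -E 'pos|force'
```

```text
eef_pos: [0.651, -0.0922, 0.0076]
wrist_force: [-5.5, 0.5, 3.5]
grasp_force: 60.1
```

```bash
python3 -m handwheel '[[[-1,-0.1,0,0,0,0,0],[-1,-0.2,0,0,0,0,0]]]'| grep -E 'pos|force'
```

```text
eef_pos: [0.6524, -0.0922, 0.0076]
wrist_force: [-9.3, 0.3, 5.3]
grasp_force: 60.4
```

```bash
python3 -m handwheel '[[[-1,0,0,-0.02,0,0,0],[-1,0,0,-0.03,0,0,0],[-1,0,0,-0.03,0,0,0]]]' | grep -E 'pos|force'
```

```text
eef_pos: [0.6525, -0.0922, 0.0077]
wrist_force: [-7.2, 0.6, 2.8]
grasp_force: 60.0
```

```bash
python3 -m handwheel '[[[-1,-0.1,0,0,0,0,0],[-1,-0.15,0,0,0,0,0],[-1,-0.15,0,0,0,0,0],[-1,-0.15,0,0,0,0,0]]]'| grep -E 'pos|force|time'
```

```text
time_s: 16.9
eef_pos: [0.6535, -0.0922, 0.0077]
wrist_force: [-9.5, -0.6, 3.6]
grasp_force: 60.2
```

```bash
python3 -m handwheel '[[[-1,-0.1,0,-0.01,0,0,0],[-1,-0.2,0,-0.02,0,0,0],[-1,-0.28,0,-0.02,0,0,0],[-1,-0.33,0,-0.02,0,0,0],[-1,-0.33,0,-0.02,0,0,0]]]'| grep -E 'pos|force|time'
```

```text
time_s: 17.52
eef_pos: [0.6557, -0.0921, 0.0076]
wrist_force: [-13.7, 0.7, 6.1]
grasp_force: 60.5
```

```bash
python3 -m handwheel '[[[-1,0,0,0,0,0,0],[-1,0,0,0,0,0,0],[-1,0,0,0,0,0,0],[-1,0,0,0,0,0,0],[-1,0,0,0,0,0,0]]]'| grep -E 'pos|force|time'
```

```text
time_s: 18.15
eef_pos: [0.6557, -0.0921, 0.0076]
wrist_force: [-13.2, 0.7, 6.1]
grasp_force: 60.5
```

```bash
python3 -m handwheel '[[[-1,0.1,0,-0.02,0,0,0],[-1,0.2,0,-0.03,0,0,0],[-1,0.3,0,-0.04,0,0,0],[-1,0.3,0,-0.04,0,0,0]]]'| grep -E 'pos|force|time'
```

```text
time_s: 18.65
eef_pos: [0.6548, -0.0923, 0.0081]
wrist_force: [-4.1, 0.6, -2.5]
grasp_force: 59.2
```

```bash
python3 -m handwheel '[[[-0.4,0,0,0,0,0,0],[-0.2,0,0,0,0,0,0],[0,0,0,0,0,0,0],[0.3,0,0,0,0,0,0],[0.6,0,0,0,0,0,0],[1,0,0,0,0,0,0],[1,0,0,0,0,0,0],[1,0,0,0,0,0,0]]]'| grep -E 'pos|force|time|open'
```

```text
time_s: 19.65
eef_pos: [0.6552, -0.0924, 0.0085]
wrist_force: [0.1, -0.3, -0.3]
opening: 0.999
grasp_force: 0.0
```

```bash
python3 -m handwheel '[[[1,0,0,-1,0,0,0],[1,0,0,-3,0,0,0],[1,0,0,-6,0,0,0],[1,2,0,-10,0,0,0],[1,7,0,-15,0,0,0],[1,13,0,-18,0,0,0],[1,19,0,-20,0,0,0],[1,24,0,-20,0,0,0],[1,24,0,-20,0,0,0]]]'| grep -E 'pos|force|time'
python3 - <<'E'
from h import *
c=camera('top');W=pts(c);f=c['frame'];Z=W[...,2]
s=camera('scene')['frame']
a=cv2.resize(f[80:200,230:390],(640,480)); cv2.imwrite('pics/top5.png',a)
cv2.imwrite('pics/sc5.png',cv2.resize(s[160:340,100:350],None,fx=3,fy=3))
m=(Z>.026)&(Z<.045)&(W[...,1]>-.12)&(W[...,1]<-.06)&(W[...,0]>.6)&(W[...,0]<.73)
P=W[m]; 
for y in np.arange(-.12,-.06,.006):
    k=m&(abs(W[...,1]-y)<.003); 
    if k.any(): print(round(y,3),np.nanmin(W[k][:,0]),np.nanmax(W[k][:,0]),k.sum())
h=m&(W[...,0]<.69); Q=W[h][:,:2]; V=np.linalg.svd(Q-Q.mean(0))[2][0]; print("handle",Q.mean(0),np.degrees(np.arctan(V[1]/V[0])))
E
```

```text
time_s: 20.78
eef_pos: [0.4121, -0.0824, 0.2098]
wrist_force: [-0.2, -0.2, 0.0]
grasp_force: 0.0
-0.12 0.7147968725958518 0.7296020166665803 8
-0.114 0.714565898812765 0.7185558324282344 8
-0.108 0.7150761620606243 0.7184027444110765 7
-0.102 0.6351668203105669 0.7193824668274247 88
-0.096 0.6350721516236383 0.718610556563879 85
-0.09 0.6354352964676735 0.7187042454918049 108
-0.084 0.6357868832460254 0.7191395577706838 91
-0.078 0.6366995738536039 0.7299646385822156 13
-0.072 0.7167399789496242 0.7296790440364689 11
-0.066 0.7161326412666418 0.7286082427136495 17
handle [ 0.66209884 -0.09179724] -3.2458289356950765
```

View pics/top5.png

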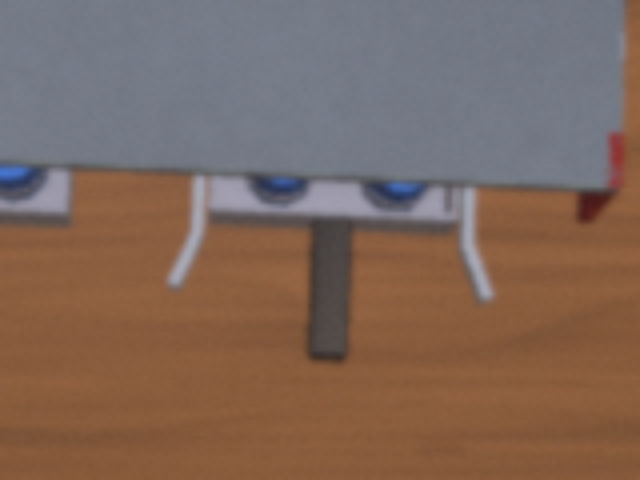

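View pics/sc5.png

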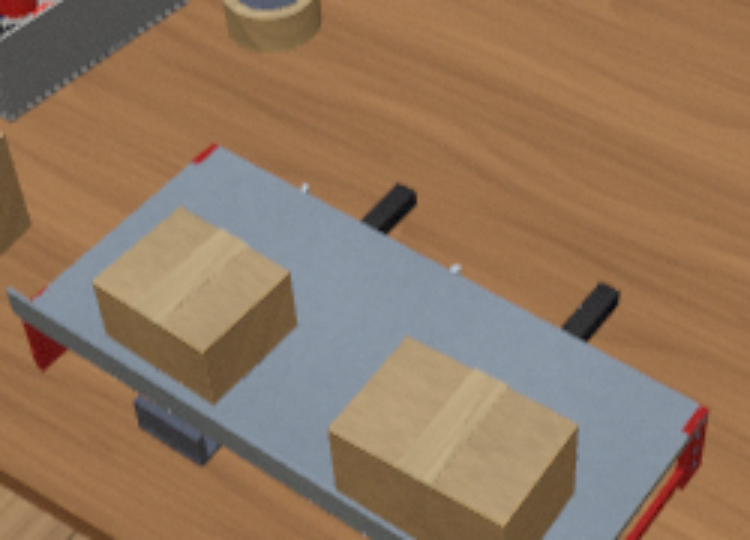

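The tray sits square between the rails with its front wall just outside the shelf edge and the two visible caps standing. It rests about 3 mm into the buffer, and the hand is clear.

```bash
python3 -c "
from bench import ctrl
print(ctrl.hand_in())"
```

```text
the job is handed in; nothing more can be done
None
```

I slid the tray into the free bay, held it against the buffer about 7 mm in for over half a second, released it still resting against the buffer, and handed in at about 21 s; I could see only two of the three caps at the end, both standing.

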